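# Open the lens case for the optics demonstration

### The job

Two black instrument cases with steel toggle latches stand on the physics bench. On the wider one, flip the latch lever fully open first, then lift its lid until it stands nearly upright and stays there by itself. Leave the narrower case latched.

Things in the scene. Friction and masses are not known exactly. Their poses are not given: they have to be found in the camera images.
- case: The wider case, to be opened, fixed to the bench: black, 160 mm deep (x), 200 wide (y), 90 high; the 12 mm lid's top is 102.5 mm above the bench. Origin: centre of its underside. +x points from the latch side (front) to the hinge side, z up. Latch pivot: a line along y at x -100, z 80.5 mm. Lid hinge: a line along y at x 80, z 90.5 mm; opening lifts the front edge.
- case_roll (a point): Free end of the wider case's latch lever: a steel roll 40 mm long (case y), 10 mm thick, this point its middle, 75 mm from the pivot. Shut, it is at (-62.5, 0, 145.5) mm in the case's frame, 43 mm above the lid, the lever leaning back 30 degrees. Opened by fingers reaching down behind it, between roll and lid handle, and pushing it to the front (case -x), over the top.
- case_handle (a point): Middle of the wider case's lid handle: a steel bar along case y, 70 mm long, 11 mm thick, 35 mm above the lid's top. Lid shut, it is at (5, 0, 137.5) mm in the case's frame. As the lid opens it swings about the hinge line, up and towards case +x. Axes as the case's when shut; they turn with the lid.
- case_latch (a joint): Latch lever of the wider case, rad: 0 shut, grows as the lever swings over to the front, 1.9 fully open (lying out to the front). Over-centre spring: pushes it shut below 0.6, snaps it open by itself above 0.6; about 2 N at the roll moves it. While shut, its crossbar holds down a tongue on the lid's front edge and the lid cannot be lifted.
- case_lid (a joint): Lid of the wider case, rad: 0 shut, 1.57 upright, 1.75 at its stop. The hinge is stiff, so the lid stays where it is left; lifting it by the handle takes 7 to 12 N.
- small_case: The narrower case, fixed to the bench, to be left alone: the same in every way (also latch, handle, frame and heights) but 140 mm wide along its y.
- small_case_latch (a joint): Latch lever of the narrower case, rad: 0 shut; it must stay shut.

How it is judged:
On the way:
1. the latch of the wider case is flipped fully open while its lid is still shut (value of joint case_latch above 1.5 rad and value of joint case_lid below 0.1 rad), for 0.1 s.
At the end, for the whole second after the job is handed in: The wider case's lid stands open at 63 degrees or more (over 1.1 rad), at rest by itself; its latch lever is open (over 1.5 rad); the narrower case's latch is shut (under 0.2 rad) (value of joint case_lid above 1.1 rad and velocity of joint case_lid between -0.05 and 0.05 rad/s and value of joint case_latch above 1.5 rad and value of joint small_case_latch below 0.2 rad); the robot touches nothing.
It fails at once if the narrower case's latch is flipped open (value of joint small_case_latch above 0.6 rad).
It also fails if it takes over 42 s, if anything falls off the work surface, if the arm or the gripper's body presses on something with over 40 N, if the wrist force passes 120 N, or if a joint passes its speed limit or range.

### The arm

A 6-joint arm with a two-finger parallel gripper is mounted at the origin on the work surface. World frame = base frame: x ahead of the robot, y to its left, z up, the work surface at z = 0. Lengths are in m, angles in rad, forces in N, time in s.
With the tool pointing down it reaches from about 0.25 to 0.8 m from the base axis. Payload 3.9 kg.
Tool frame: the origin (TCP) lies at the very end of the fingers, on their centre line; the grasp point (between the pads) lies 19 mm behind it (pinch_z is the distance from the TCP to the grasp point, in m); z points along the fingers, x is the direction in which the jaws open and shut, and the axes are right-handed (so a half turn about z gives the same grasp; the last joint's range is limited). The gripper opens to 85 mm and grips with 20 to 120 N. Pads are 22 mm wide; open, the fingers measure 114 mm over their backs; the gripper's body (76 mm by 85 mm) begins 54 mm behind the grasp point. The pads swing forward as they close: fully open they stand 13 mm farther back than shut.
Start: joints at [-1.327, 0.26, -0.138, 1.173, 0, 1.571], TCP at [0.127, -0.509, 0.231] pointing down, gripper open.
Joint ranges: [-2.78, 2.78], [-0.83, 1.72], [-1.28, 1.37], [-1.9, 2.12], [-1.57, 1.48], [-3.14, 3.14]. Speed limits (rad/s): [2.57, 2.57, 3.14, 3.14, 3.14, 3.14].

### API

Orientations are given as a unit quaternion [x, y, z, w].
In Python, from station import * gives the robot as it stands. The module is installed in compiled form; this text tells all that it offers.
- The arm moves only by the tool jog_arm, never from a script. Its argument "increments" is a list of rows, each a list of 5 numbers: the shift along the tool's x, y, z in mm, then the turn about the tool's z in rad, then the closure in counts, from 0 (fully open) to 255 (shut). In form: [[tx, ty, tz, twist, gripper], ...]. A call has 1 to 12 rows; each row is the pose to reach, as a shift and turn from the pose commanded when the call began, along the tool's axes at that moment; what a row does not reach only later rows make up. A row lasts 1/12 s, in which the tool goes at most 41.7 mm and 7.16 degrees, less where a joint would pass 70% of its speed; a pose out of reach is approached as far as the arm can. A call with a gripper value outside its range is refused whole. The fingers move at their own pace and stop on an object; the grip force is fixed at half the most. Time passes only in rows, so rows that repeat a pose let the fingers close. It gives the time, the measured TCP pose, the force and the opening at its end, in the units of the state.
- get_obs(): the state, without advancing time (a new reading comes with each control period).
- grab_frame(name): name is "side" or "top" or "wrist"; returns (picture, depth): 384x512x3 uint8, red, green, blue; 384x512 float32, m along the optical axis (not along the pixel's ray), 0 where there is no reading.
- camera_info(name): a dict with "intrinsics" (3x3 intrinsics, pixels), "pose" (4x4, takes a point from camera to world coordinates). Camera axes: x right, y down, z forward; pixel columns grow to the right and rows downward; lengths in m; the calibration is good to about 2 mm. A picture is of the moment at which its call begins: read the wrist's pose just before it. camera_info takes no time and is no camera call; for the wrist camera it gives the pose at the moment of the call.
- job_done(): hands the job in, once; it reports no verdict.
The state is a dict: "clock": time; "joint_pos": joint angles; "qd": joint speeds; "effort": joint torques, N m; "position": TCP position; "tcp_rot": TCP orientation; "contact_force": force on the tool from outside, world axes, zero at the start; "moment": the same for the moment, N m; "opening": opening from 0.0 (shut) to 1.0 (fully open).
Only numpy, scipy, OpenCV 4.12 (cv2) and the standard library are available. Lean on these libraries where they do the work, as an engineer would, in place of code of your own. Each camera call takes 0.05 s, during which the arm holds its last target.

## Working session

There is one attempt and no reset: what is moved stays moved. The work goes in short steps, Python scripts to look and compute and a tool call to move; the robot and the scene stay as the last step left them, time stands still between calls to the robot, and variables do not carry over. Pictures are saved under pics/ and viewed, and the job is handed in when it is done.

Besides the shell and the picture viewer there is one more tool, called after "Emit:" by a JSON object that holds its "op" and its "data", one argument or row to a line. jog_arm: Moves the arm, as the interface text tells. Its arguments: {"type":"object","properties":{"increments":{"type":"array","items":{"type":"array","items":{"type":"number"}}}},"required":["increments"]}

```bash
mkdir -p pics; python3 - <<'E'
from station import *
import cv2,numpy as np
o=get_obs();print({k:np.round(v,3).tolist() for k,v in o.items()})
for n in ["top","side","wrist"]:
    i=camera_info(n);print(n,np.round(i["intrinsics"],1).tolist(),np.round(i["pose"],3).tolist())
    p,d=grab_frame(n);cv2.imwrite(f"pics/{n}0.png",p[:,:,::-1]);np.savez(f"{n}0.npz",p=p,d=d,K=i["intrinsics"],T=i["pose"])
E
```

```text
{'clock': 0.0, 'joint_pos': [-1.327, 0.261, -0.139, 1.173, -0.0, 1.571], 'qd': [-0.002, 0.002, -0.0, -0.001, -0.0, -0.0], 'effort': [-0.0, -40.568, 25.392, 0.019, -0.0, -0.0], 'position': [0.127, -0.509, 0.23], 'tcp_rot': [0.788, -0.616, -0.001, -0.001], 'contact_force': [0.347, -0.714, 0.635], 'moment': [0.043, 0.04, 0.041], 'opening': 1.0}
top [[364.1, 0.0, 257.0], [0.0, 364.1, 192.7], [0.0, 0.0, 1.0]] [[0.003, -0.986, 0.167, 0.386], [-1.0, 0.002, 0.031, -0.021], [-0.03, -0.167, -0.986, 0.933], [0.0, 0.0, 0.0, 1.0]]
side [[398.7, 0.0, 249.5], [0.0, 398.7, 192.8], [0.0, 0.0, 1.0]] [[0.996, -0.059, 0.066, 0.509], [-0.087, -0.566, 0.82, -0.648], [-0.011, -0.822, -0.569, 0.544], [0.0, 0.0, 0.0, 1.0]]
wrist [[296.1, 0.0, 256.8], [0.0, 296.1, 189.9], [0.0, 0.0, 1.0]] [[0.241, -0.923, -0.302, 0.205], [-0.971, -0.23, -0.072, -0.49], [-0.003, 0.31, -0.951, 0.374], [0.0, 0.0, 0.0, 1.0]]
```

View pics/top0.png

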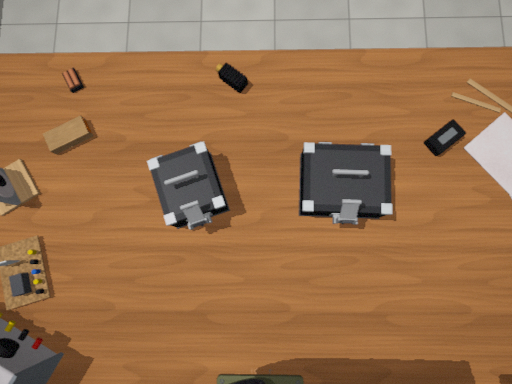

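View pics/side0.png

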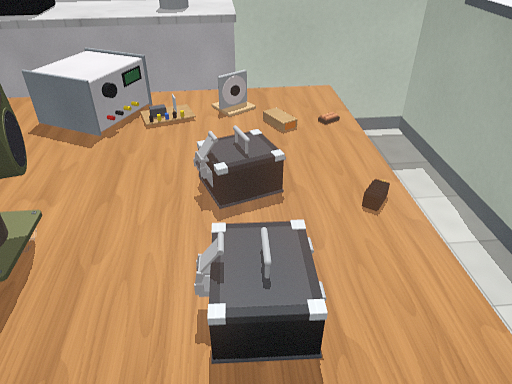

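The top view shows the wider case on the right: lid about (303–392, 143–215), handle at (350,173), latch at (347,210). The narrower case is on the left at about (190,185). Next I measure the wider case from its white lid corners and its handle.

```bash
cat > h.py <<'E'
import numpy as np,cv2
def ray(K,T,u,v,z):
    d=T[:3,:3]@np.linalg.solve(K,[u,v,1.]);c=T[:3,3];return c+d*(z-c[2])/d[2]
def cloud(D):
    K,T,d=D["K"],D["T"],D["d"];v,u=np.mgrid[:d.shape[0],:d.shape[1]]
    P=np.stack([(u-K[0,2])*d/K[0,0],(v-K[1,2])*d/K[1,1],d],-1)
    return P@T[:3,:3].T+T[:3,3]
E
python3 - <<'E'
from h import *
for n in ["top","side"]:
    D=np.load(n+"0.npz");P=cloud(D);p=D["p"].astype(int)
    ok=(D["d"]>0)
    # lid top of wide case
    for nm,yr in [("wide",(-.45,-.05)),("small",(0.03,.4))]:
        R=ok&(P[...,1]>yr[0])&(P[...,1]<yr[1])&(P[...,0]>.25)&(P[...,0]<.65)
        L=R&(P[...,2]>.09)&(P[...,2]<.112)
        q=P[L]; 
        r=cv2.minAreaRect((q[:,:2]*1000).astype(np.float32));print(n,nm,L.sum(),"z",np.median(q[:,2]).round(4),"rect",np.round(r[0],1),np.round(r[1],1),round(r[2],2))
        W=(p.min(-1)>190)&L
        k,lab,st,c=cv2.connectedComponentsWithStats(W.astype(np.uint8))
        for i in range(1,k):
            if st[i,4]>15: print("  white",c[i].round(1),st[i,4],ray(D["K"],D["T"],*c[i],.1025).round(4))
        H=R&(P[...,2]>.132)
        k,lab,st,c=cv2.connectedComponentsWithStats(H.astype(np.uint8))
        for i in range(1,k):
            if st[i,4]>8: 
                m=P[lab==i]; rr=cv2.minAreaRect((m[:,:2]*1000).astype(np.float32))
                print("  high",c[i].round(1),st[i,4],m.mean(0).round(4),m[:,2].max().round(4),np.round(rr[0],1),np.round(rr[1],1),round(rr[2],1))
E
```

```text
top wide 5686 z 0.1031 rect [ 554.7 -202.1] [202.9 191.6] 87.87
  white [309. 147.] 81 [ 0.636  -0.1175  0.1025]
  white [385.2 149.1] 81 [ 0.6298 -0.2948  0.1025]
  white [307.7 205.1] 89 [ 0.4981 -0.1116  0.1025]
  white [386.5 208. ] 89 [ 0.4912 -0.29    0.1025]
  high [349.8 171.5] 178 [ 0.5677 -0.2016  0.1416] 0.146 [ 568.2 -202.3] [79.5 10.5] 87.9
  high [350.2 203. ] 172 [ 0.4969 -0.1992  0.1436] 0.1525 [ 496.6 -199.3] [39.8 18.6] 89.4
top small 3758 z 0.103 rect [545.6 171.5] [190.1 142. ] 19.09
  white [199.7 146.8] 83 [0.6379 0.1413 0.1025]
  white [152.4 163.3] 84 [0.5983 0.2527 0.1025]
  white [218.  201.4] 90 [0.5069 0.0949 0.1025]
  white [169.2 218.3] 95 [0.4677 0.2068 0.1025]
  high [180.4 176.9] 172 [0.5566 0.1749 0.1415] 0.146 [557.4 175.3] [11.4 78.1] 19.5
  high [189.6 206.5] 162 [0.4897 0.1515 0.1437] 0.1539 [489.6 151.8] [19.2 39.2] 17.2
side wide 10276 z 0.104 rect [ 554.8 -203.1] [204.8 191.2] 87.71
  white [297.7 224. ] 121 [ 0.635  -0.1164  0.1025]
  white [218.4 227. ] 124 [ 0.4971 -0.1105  0.1025]
  white [309.9 243.3] 23 [ 0.6456 -0.1676  0.1025]
  white [199.  263.7] 33 [ 0.465  -0.1966  0.1025]
  white [321.9 288.9] 41 [ 0.6423 -0.2652  0.1025]
  white [316.6 305.9] 254 [ 0.6278 -0.2944  0.1025]
  white [216.1 310.4] 251 [ 0.4899 -0.2887  0.1025]
  high [265.5 246.4] 275 [ 0.5667 -0.2104  0.1424] 0.1452 [ 567.2 -205.7] [78.3 10.9] 87.8
  high [217.8 245.5] 251 [ 0.4963 -0.2046  0.1448] 0.1527 [ 495.2 -201.9] [41.4 18.4] 87.7
side small 2291 z 0.1042 rect [541.6 168.6] [185.  147.4] 19.36
  white [255.3 131.3] 42 [0.5979 0.2557 0.1025]
  white [200.2 142.3] 24 [0.4614 0.2108 0.1025]
  white [277.2 152.3] 57 [0.6367 0.1424 0.1025]
  white [220.2 165.6] 70 [0.5059 0.0969 0.1025]
  high [240.9 133.7] 101 [0.5563 0.1673 0.1415] 0.1457 [554.5 173.6] [ 8.9 79.5] 21.6
  high [210.9 138.4] 124 [0.4889 0.147  0.1435] 0.1528 [487.8 149.8] [19.6 41.5] 16.9
```

```bash
cat >> h.py <<'E'
from scipy.spatial.transform import Rotation as Ro
yaw=-0.0405; C0=np.array([.5635,-.2028,0])
Rc=Ro.from_euler('z',yaw).as_matrix()
def c2w(p): return C0+Rc@(np.array(p)/1000)
def rel(tgt_case_mm,o=None,desyaw=yaw):
    from station import get_obs
    o=o or get_obs();R=Ro.from_quat(o["tcp_rot"]).as_matrix()
    w=c2w(tgt_case_mm);d=R.T@(w-o["position"])*1000
    cur=np.arctan2(R[1,0],R[0,0]); 
    print("t",o["clock"],"tcp_case",(Rc.T@(o["position"]-C0)*1000).round(1),"tilt",np.degrees(np.arccos(-R[2,2])).round(2),"d",d.round(1),"twist",round(-(desyaw-cur),4),"F",np.round(o["contact_force"],1),"open",o["opening"],"q",np.round(o["joint_pos"],2))
E
python3 - <<'E'
from h import *
print(c2w([5,0,137.5]),c2w([-62.5,0,145.5]))
D=np.load("top0.npz")
rel([-30,0,200]); 
E
```

```text
[ 0.5684959  -0.20300244  0.1375    ] [ 0.50105125 -0.20026944  0.1455    ]
t 0.15 tcp_case [-424.1 -323.6  230.7] tilt 0.08 d [-200.  -469.1   31. ] twist -1.2865 F [-0.4  0.5  0.4] open 0.9985810596741455 q [-1.33  0.26 -0.14  1.17  0.    1.57]
```

Emit:
{"op": "jog_arm", "data": {
  "increments": [
    [-200,-469,30,-1.287,255],
    [-200,-469,30,-1.287,255],
    [-200,-469,30,-1.287,255],
    [-200,-469,30,-1.287,255],
    [-200,-469,30,-1.287,255],
    [-200,-469,30,-1.287,255],
    [-200,-469,30,-1.287,255],
    [-200,-469,30,-1.287,255],
    [-200,-469,30,-1.287,255],
    [-200,-469,30,-1.287,255],
    [-200,-469,30,-1.287,255],
    [-200,-469,30,-1.287,255]
  ]
}}

```text
clock: 1.15
position: [0.5262, -0.2069, 0.2016]
tcp_rot: [1.0, -0.019, -0.0, -0.0]
contact_force: [0.3, -0.8, -0.6]
opening: -0.001
```

```bash
python3 - <<'E'
from h import *
rel([-30,0,126])
E
```

```text
t 1.15 tcp_case [-37.1  -5.6 201.6] tilt 0.03 d [ 7.1 -5.6 75.6] twist 0.0022 F [ 0.3 -0.8 -0.6] open -0.0006437750295891166 q [-0.37  0.34 -0.1   1.13 -0.    1.23]
```

Emit:
{"op": "jog_arm", "data": {
  "increments": [
    [0,0,0,0,255],
    [0,0,0,0,255]
  ]
}}

```text
clock: 1.32
position: [0.5263, -0.2069, 0.201]
tcp_rot: [1.0, -0.018, -0.001, -0.0]
contact_force: [-0.4, 0.3, 0.6]
opening: -0.0
```

```bash
python3 - <<'E'
from h import *
from station import *
rel([-30,0,126])
a=[]
for n in ["wrist","side"]:
    p,d=grab_frame(n);a.append(p[:,:,::-1])
cv2.imwrite("pics/a1.png",cv2.resize(np.hstack(a),(800,300)))
E
```

```text
t 1.3167 tcp_case [-37.1  -5.6 201. ] tilt 0.07 d [ 7.2 -5.6 75. ] twist 0.0045 F [-0.4  0.3  0.6] open -7.505775307813258e-05 q [-0.37  0.34 -0.1   1.13 -0.    1.23]
```

View pics/a1.png

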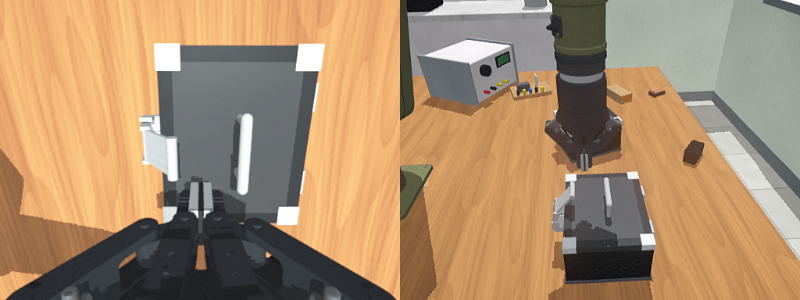

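The pictures show the closed fingers at (202,195) in the wrist view, in line with the gap between the roll at (172,155) and the handle at (243,155). I'll go down into the gap.

Emit:
{"op": "jog_arm", "data": {
  "increments": [
    [7,-6,0,0.004,255],
    [7,-6,35,0.004,255],
    [7,-6,60,0.004,255],
    [7,-6,75,0.004,255],
    [7,-6,75,0.004,255]
  ]
}}

```text
clock: 1.83
position: [0.5289, -0.2027, 0.1236]
tcp_rot: [1.0, -0.023, -0.003, -0.001]
contact_force: [-0.6, 0.1, -0.4]
opening: -0.004
```

```bash
python3 - <<'E'
from h import *
from station import *
rel([-100,0,126])
a=[]
for n in ["wrist","side"]:
    p,d=grab_frame(n);a.append(p[:,:,::-1])
cv2.imwrite("pics/a2.png",cv2.resize(np.hstack(a),(800,300)))
E
```

```text
t 1.8333 tcp_case [-34.6  -1.3 123.6] tilt 0.39 d [-65.5  -0.9  -2. ] twist -0.0058 F [-0.6  0.1 -0.4] open -0.0036765681984487217 q [-0.37  0.4  -0.22  0.96  0.    1.25]
```

View pics/a2.png

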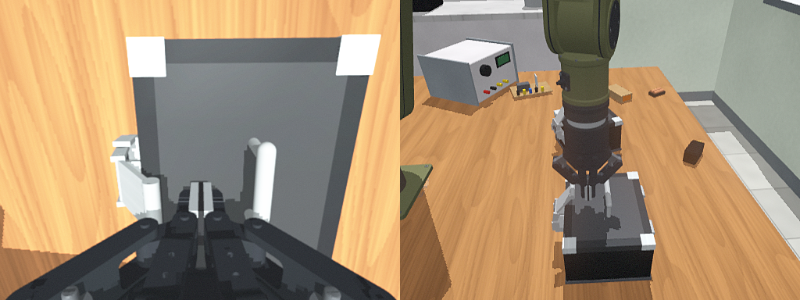

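The fingers at (202,195) now stand in the gap, clear of the roll on the left and the handle on the right. I'll push the roll to the front.

Emit:
{"op": "jog_arm", "data": {
  "increments": [
    [-12,0,-2,0,255],
    [-24,0,-4,0,255],
    [-36,0,-5,0,255],
    [-48,0,-5,0,255],
    [-60,0,-5,0,255],
    [-72,0,-5,0,255],
    [-84,0,-5,0,255],
    [-96,0,-5,0,255],
    [-96,0,-5,0,255]
  ]
}}

```text
clock: 2.68
position: [0.435, -0.199, 0.1338]
tcp_rot: [1.0, -0.023, 0.001, 0.0]
contact_force: [0.2, 0.4, -0.6]
opening: 0.001
```

```bash
python3 - <<'E'
from h import *
from station import *
rel([-100,0,126])
a=[]
for n in ["wrist","side"]:
    p,d=grab_frame(n);a.append(p[:,:,::-1])
cv2.imwrite("pics/a3.png",cv2.resize(np.hstack(a),(800,300)))
E
```

```text
t 2.6833 tcp_case [-128.5   -1.5  133.8] tilt 0.07 d [28.5 -1.6  7.8] twist -0.0053 F [ 0.2  0.4 -0.6] open 0.0010739113962801342 q [-0.43  0.25 -0.43  0.9  -0.    1.19]
```

View pics/a3.png

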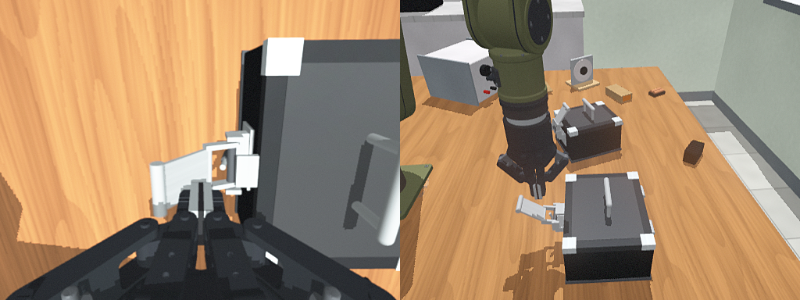

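The lever now lies out to the front: roll at about (160,190) in the wrist view and (520,205) in the side view. Next I go up and over the handle with the fingers half open.

Emit:
{"op": "jog_arm", "data": {
  "increments": [
    [0,0,-35,-0.005,255],
    [0,0,-65,-0.005,120],
    [40,-1,-66,-0.005,120],
    [80,-2,-66,-0.005,120],
    [115,-2,-66,-0.005,120],
    [133,-2,-66,-0.005,120],
    [133,-2,-66,-0.005,120]
  ]
}}

```text
clock: 3.37
position: [0.5751, -0.203, 0.1981]
tcp_rot: [1.0, -0.019, 0.003, 0.001]
contact_force: [1.1, -0.5, -0.3]
opening: 0.532
```

```bash
python3 - <<'E'
from h import *
from station import *
rel([5,0,123.5])
a=[]
for n in ["wrist","top"]:
    i=camera_info(n);p,d=grab_frame(n);a.append(p[:,:,::-1])
P=cloud(dict(K=i["intrinsics"],T=i["pose"],d=d))
L=(P-C0)@Rc; m=(d>0)&(L[...,0]<-.125)&(L[...,0]>-.2)&(abs(L[...,1])<.04)&(L[...,2]>.05)&(L[...,2]<.13)
q=L[m];print(m.sum(),q[q[:,0].argsort()][::8].round(3))
cv2.imwrite("pics/a4.png",cv2.resize(np.hstack(a),(800,300)))
E
```

```text
t 3.3667 tcp_case [ 11.6   0.2 198.1] tilt 0.3 d [-7.   0.2 74.5] twist 0.0031 F [ 1.1 -0.5 -0.3] open 0.5320659880442149 q [-0.34  0.42  0.01  1.16  0.    1.27]
358 [[-0.179  0.01   0.094]
 [-0.178 -0.007  0.097]
 [-0.176  0.004  0.098]
 [-0.174  0.018  0.1  ]
 [-0.174  0.001  0.101]
 [-0.172  0.014  0.1  ]
 [-0.171 -0.005  0.098]
 [-0.17   0.009  0.098]
 [-0.169 -0.009  0.097]
 [-0.167  0.002  0.097]
 [-0.165  0.015  0.093]
 [-0.164 -0.004  0.09 ]
 [-0.163  0.01   0.092]
 [-0.162 -0.008  0.092]
 [-0.16   0.008  0.091]
 [-0.16  -0.013  0.091]
 [-0.158  0.001  0.091]
 [-0.156  0.018  0.087]
 [-0.156  0.001  0.091]
 [-0.154  0.018  0.088]
 [-0.153  0.001  0.09 ]
 [-0.152  0.017  0.092]
 [-0.151 -0.001  0.093]
 [-0.15   0.018  0.087]
 [-0.149  0.     0.088]
 [-0.147  0.019  0.09 ]
 [-0.147  0.     0.088]
 [-0.145  0.018  0.087]
 [-0.144  0.     0.088]
 [-0.143  0.018  0.087]
 [-0.142 -0.     0.085]
 [-0.14   0.016  0.088]
 [-0.14  -0.     0.086]
 [-0.138  0.018  0.085]
 [-0.137 -0.     0.085]
 [-0.136  0.017  0.082]
 [-0.135 -0.001  0.084]
 [-0.133  0.013  0.083]
 [-0.133  0.001  0.082]
 [-0.131  0.017  0.082]
 [-0.13  -0.001  0.082]
 [-0.129  0.017  0.081]
 [-0.128 -0.001  0.081]
 [-0.126  0.018  0.083]
 [-0.126  0.001  0.079]]
```

View pics/a4.png

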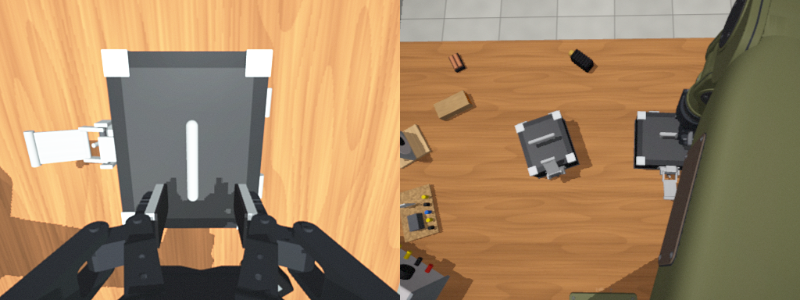

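Depth puts the roll at about (-174, 0, 95) mm, so the latch is fully open. In the wrist view the handle at (192,160) lies between the jaws. I let the arm settle before going down.

Emit:
{"op": "jog_arm", "data": {
  "increments": [
    [0,0,0,0,120],
    [0,0,0,0,120],
    [0,0,0,0,120]
  ]
}}

```text
clock: 3.72
position: [0.5683, -0.2026, 0.1983]
tcp_rot: [1.0, -0.02, -0.0, -0.0]
contact_force: [0.5, 0.1, -0.2]
opening: 0.531
```

```bash
python3 - <<'E'
from h import *
rel([5,0,123.5])
E
```

```text
t 3.7167 tcp_case [  4.8   0.4 198.3] tilt 0.01 d [ 0.2  0.4 74.8] twist 0.0009 F [ 0.5  0.1 -0.2] open 0.5305152044107199 q [-0.34  0.41 -0.    1.16 -0.    1.27]
```

Emit:
{"op": "jog_arm", "data": {
  "increments": [
    [0,0,35,0,120],
    [0,0,65,0,120],
    [0,0,75,0,120],
    [0,0,75,0,120],
    [0,0,75,0,255],
    [0,0,75,0,255],
    [0,0,75,0,255],
    [0,0,75,0,255],
    [0,0,75,0,255]
  ]
}}

```text
clock: 4.47
position: [0.5677, -0.203, 0.125]
tcp_rot: [1.0, -0.02, -0.001, 0.001]
contact_force: [-7.4, -0.3, 5.0]
opening: 0.1
```

```bash
python3 - <<'E'
from h import *
from station import *
rel([5,0,123.5])
a=[]
for n in ["wrist","side"]:
    p,d=grab_frame(n);a.append(p[:,:,::-1])
cv2.imwrite("pics/a5.png",cv2.resize(np.hstack(a),(800,300)))
r=np.hypot(75,47);a0=np.arctan2(47,-75)
for th in np.arange(0.1,1.36,.1):
    print(round(th,2),"tool dx,dz",round(75+r*np.cos(a0-th),1),round(-(r*np.sin(a0-th)-47),1))
E
```

```text
t 4.4667 tcp_case [  4.2  -0.  125. ] tilt 0.14 d [ 0.8 -0.   1.5] twist 0.001 F [-7.4 -0.3  5. ] open 0.09966162128630397 q [-0.34  0.45 -0.13  0.99 -0.    1.27]
0.1 tool dx,dz 5.1 -7.3
0.2 tool dx,dz 10.8 -14.0
0.3 tool dx,dz 17.2 -20.1
0.4 tool dx,dz 24.2 -25.5
0.5 tool dx,dz 31.7 -30.2
0.6 tool dx,dz 39.6 -34.1
0.7 tool dx,dz 47.9 -37.3
0.8 tool dx,dz 56.5 -39.5
0.9 tool dx,dz 65.2 -41.0
1.0 tool dx,dz 74.0 -41.5
1.1 tool dx,dz 82.9 -41.2
1.2 tool dx,dz 91.6 -39.9
1.3 tool dx,dz 100.2 -37.8
```

View pics/a5.png

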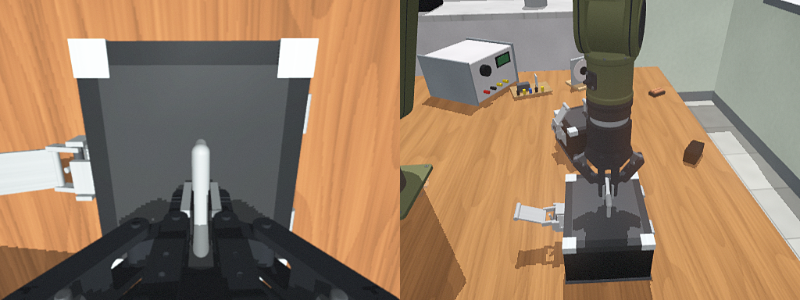

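The handle bar at (200,190) in the wrist view is between the pads (opening 0.10). I lift along the arc, first to about 0.6 rad.

Emit:
{"op": "jog_arm", "data": {
  "increments": [
    [2.5,0,-3.7,0,255],
    [5,0,-7.5,0,255],
    [8,0,-11,0,255],
    [11,0,-14,0,255],
    [14,0,-17,0,255],
    [17,0,-20,0,255],
    [20.5,0,-23,0,255],
    [24,0,-25.5,0,255],
    [28,0,-28,0,255],
    [31.5,0,-30,0,255],
    [35.5,0,-32,0,255],
    [39.5,0,-34,0,255]
  ]
}}

```text
clock: 5.57
position: [0.599, -0.2041, 0.1572]
tcp_rot: [1.0, -0.02, -0.009, 0.0]
contact_force: [-20.8, 0.1, 11.2]
opening: 0.099
```

```bash
python3 - <<'E'
from h import *
from station import *
rel([5+39.5,0,125+34])
a=[]
for n in ["wrist","side"]:
    p,d=grab_frame(n);a.append(p[:,:,::-1])
cv2.imwrite("pics/a6.png",cv2.resize(np.hstack(a),(800,300)))
E
```

```text
t 5.5667 tcp_case [3.560e+01 1.000e-01 1.572e+02] tilt 1.05 d [ 8.9  0.1 -2. ] twist -0.0002 F [-20.8   0.1  11.2] open 0.09879686081933772 q [-0.33  0.49  0.03  1.12 -0.01  1.29]
```

View pics/a6.png

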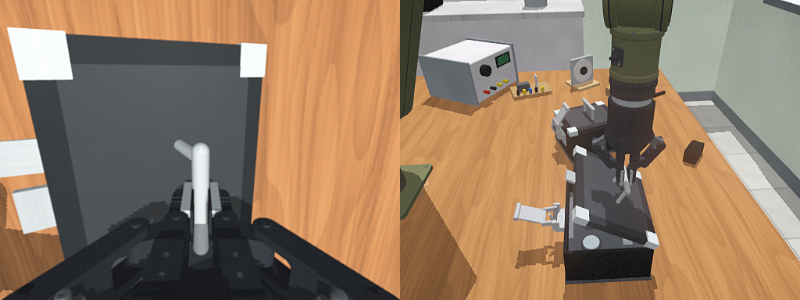

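The lid is rising with the fingers still on the bar; in the side view its front edge is at (580,155). I carry on towards 1.2 rad.

Emit:
{"op": "jog_arm", "data": {
  "increments": [
    [4.2,0,-1.7,0,255],
    [8.4,0,-3.3,0,255],
    [12.7,0,-4.5,0,255],
    [17,0,-5.5,0,255],
    [21.4,0,-6.3,0,255],
    [25.7,0,-7,0,255],
    [30.1,0,-7.3,0,255],
    [34.5,0,-7.5,0,255],
    [39,0,-7.4,0,255],
    [43.4,0,-7.2,0,255],
    [43.4,0,-7.2,0,255]
  ]
}}

```text
clock: 6.58
position: [0.6527, -0.2062, 0.1676]
tcp_rot: [1.0, -0.02, 0.002, 0.001]
contact_force: [-2.1, 1.2, 5.3]
opening: 0.101
```

```bash
python3 - <<'E'
from h import *
from station import *
rel([5+83,0,125+41])
a=[]
for n in ["wrist","side"]:
    p,d=grab_frame(n);a.append(p[:,:,::-1])
cv2.imwrite("pics/a7.png",cv2.resize(np.hstack(a),(800,300)))
E
```

```text
t 6.5833 tcp_case [ 89.3   0.2 167.6] tilt 0.19 d [-1.3  0.2  1.6] twist 0.0014 F [-2.1  1.2  5.3] open 0.10088237453781987 q [-0.31  0.56  0.18  1.18 -0.    1.3 ]
```

View pics/a7.png

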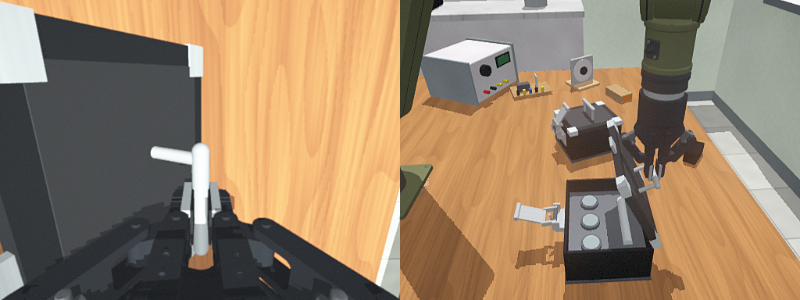

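The lid stands at about 1.1 rad: in the side view its top edge is at (615,125) and the hinge end at (650,240). One more small swing to about 1.25.

Emit:
{"op": "jog_arm", "data": {
  "increments": [
    [4.3,0,0.6,0,255],
    [8.7,0,1.3,0,255],
    [13,0,2.2,0,255],
    [13,0,2.2,0,255],
    [13,0,2.2,0,255]
  ]
}}

```text
clock: 7.1
position: [0.6644, -0.2066, 0.1653]
tcp_rot: [1.0, -0.02, 0.0, 0.001]
contact_force: [-5.4, 0.8, 7.6]
opening: 0.1
```

```bash
python3 - <<'E'
from h import *
from station import *
rel([5+96,0,164])
a=[]
for n in ["wrist","side"]:
    p,d=grab_frame(n);a.append(p[:,:,::-1])
cv2.imwrite("pics/a8.png",cv2.resize(np.hstack(a),(800,300)))
E
```

```text
t 7.1 tcp_case [101.    0.3 165.3] tilt 0.09 d [-0.   0.3  1.3] twist 0.0014 F [-5.4  0.8  7.6] open 0.09980292605607421 q [-0.3   0.59  0.21  1.2  -0.    1.31]
```

View pics/a8.png

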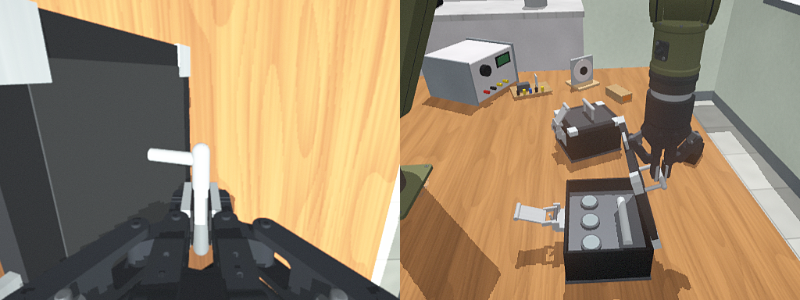

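The lid is steeper, at about 1.25 rad; its edge is at (180,60) in the wrist view and (628,125) in the side view. I open the fingers a little, then go straight up.

Emit:
{"op": "jog_arm", "data": {
  "increments": [
    [0,0,0,0,195],
    [0,0,0,0,195],
    [0,0,0,0,195]
  ]
}}

```text
clock: 7.45
position: [0.666, -0.2065, 0.1631]
tcp_rot: [1.0, -0.019, 0.001, 0.0]
contact_force: [2.0, -0.5, 2.7]
opening: 0.237
```

```bash
python3 - <<'E'
from h import *
from station import *
rel([5+96,0,164])
a=[]
for n in ["wrist","side"]:
    p,d=grab_frame(n);a.append(p[:,:,::-1])
cv2.imwrite("pics/a9.png",cv2.resize(np.hstack(a),(800,300)))
E
```

```text
t 7.45 tcp_case [102.6   0.5 163.1] tilt 0.14 d [-1.6  0.5 -0.9] twist 0.0015 F [ 2.  -0.5  2.7] open 0.236589553160012 q [-0.3   0.59  0.21  1.19  0.    1.31]
```

View pics/a9.png

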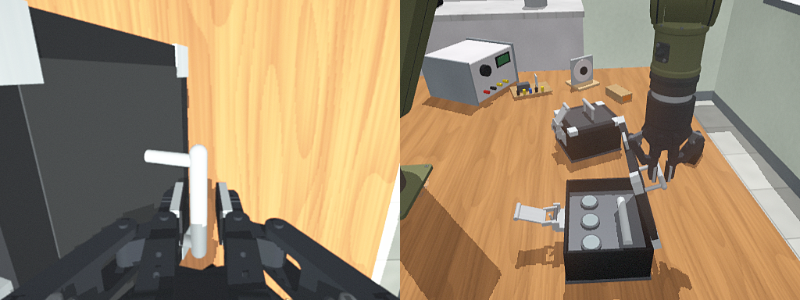

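The pads at (178,210) and (228,210) have let go of the bar at (198,200), with a gap on each side. Now straight up.

Emit:
{"op": "jog_arm", "data": {
  "increments": [
    [0,0,-8,0,195],
    [0,0,-18,0,195],
    [0,0,-35,0,195],
    [2,0,-60,0,195],
    [4,0,-90,0,195],
    [5,0,-120,0,195],
    [5,0,-140,0,195],
    [5,0,-140,0,195],
    [5,0,-140,0,195]
  ]
}}

```text
clock: 8.3
position: [0.671, -0.2067, 0.3043]
tcp_rot: [1.0, -0.019, 0.002, 0.001]
contact_force: [-0.3, 0.6, -0.6]
opening: 0.237
```

```bash
python3 - <<'E'
from h import *
from station import *
rel([5+96,0,164])
a=[]
for n in ["wrist","side"]:
    i=camera_info(n);p,d=grab_frame(n);a.append(p[:,:,::-1])
    P=cloud(dict(K=i["intrinsics"],T=i["pose"],d=d));L=(P-C0)@Rc*1000
    # lid inside/outside plane: region
    m=(d>0)&(abs(L[...,1])<100)&(L[...,0]>-20)&(L[...,0]<75)&(L[...,2]>135)&(L[...,2]<255)
    if m.sum()>30:
        q=L[m];f=np.polyfit(q[:,2],q[:,0],1);r=q[:,0]-np.polyval(f,q[:,2]);k=abs(r)<np.percentile(abs(r),60)
        f=np.polyfit(q[k,2],q[k,0],1);print(n,m.sum(),"theta",np.pi/2-np.arctan(-f[0]),"top z",np.percentile(q[:,2],99))
    m=(d>0)&(abs(L[...,1])<25)&(L[...,0]<-165)&(L[...,0]>-190)&(L[...,2]>50)&(L[...,2]<170)
    if m.sum()>5: print("roll",m.sum(),np.median(L[m],0).round(1))
cv2.imwrite("pics/a10.png",cv2.resize(np.hstack(a),(800,300)))
E
```

```text
t 8.3 tcp_case [107.5   0.4 304.3] tilt 0.24 d [ -7.1   0.3 140.3] twist 0.0015 F [-0.3  0.6 -0.6] open 0.23709370329720578 q [-0.3   0.59  0.57  1.55 -0.    1.31]
wrist 15703 theta 1.2362045497074112 top z 250.74153450978923
roll 449 [-170.3    0.7   98.1]
side 1197 theta 1.1946201572080124 top z 251.2946699159861
roll 211 [-171.9   -5.4   98.5]
```

View pics/a10.png

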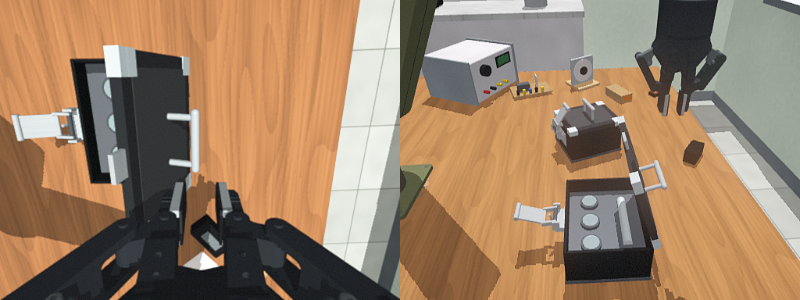

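The lid stands free at about 1.2 rad, the fingers are about 50 mm above it, the wide latch lies open, and the narrow case's lever at (562,115) still leans back, shut. One last check that nothing drifts, then I hand in.

Emit:
{"op": "jog_arm", "data": {
  "increments": [
    [0,0,0,0,195],
    [0,0,0,0,195],
    [0,0,0,0,195],
    [0,0,0,0,195],
    [0,0,0,0,195],
    [0,0,0,0,195]
  ]
}}

```text
clock: 8.9
position: [0.67, -0.2065, 0.3017]
tcp_rot: [1.0, -0.02, -0.0, -0.0]
contact_force: [0.4, 0.3, 0.2]
opening: 0.232
```

```bash
python3 - <<'E'
from h import *
from station import *
rel([101,0,164])
n="wrist"
i=camera_info(n);p,d=grab_frame(n)
P=cloud(dict(K=i["intrinsics"],T=i["pose"],d=d));L=(P-C0)@Rc*1000
m=(d>0)&(abs(L[...,1])<100)&(L[...,0]>-20)&(L[...,0]<75)&(L[...,2]>135)&(L[...,2]<255)
q=L[m];f=np.polyfit(q[:,2],q[:,0],1);r=q[:,0]-np.polyval(f,q[:,2]);k=abs(r)<np.percentile(abs(r),60)
f=np.polyfit(q[k,2],q[k,0],1);th=np.pi/2-np.arctan(-f[0]);print("theta",th)
i=camera_info("side");p,d=grab_frame("side");P=cloud(dict(K=i["intrinsics"],T=i["pose"],d=d))
m=(d>0)&(np.hypot(P[...,0]-.489,P[...,1]-.15)<.035)&(P[...,2]>.132)&(P[...,2]<.17);print("small roll px",m.sum(),P[m].mean(0).round(3))
if th>1.18 and m.sum()>50: print(job_done())
E
```

```text
t 8.9 tcp_case [106.6   0.6 301.7] tilt 0.02 d [ -5.5   0.6 137.7] twist 0.0015 F [0.4 0.3 0.2] open 0.23222592411412604 q [-0.3   0.59  0.57  1.55 -0.    1.31]
theta 1.2358743221166164
small roll px 123 [0.489 0.147 0.143]
the job is handed in; nothing more can be done
None
```

The wider case's latch is fully open, its lid stands open by itself at about 1.2 rad, and the narrower case is still latched. I handed the job in at about 9 s of the 42 s allowed; no verdict is reported.

I pushed the latch lever over to the front with the closed fingers. Then I gripped the lid handle, swung the lid up along its arc, opened the fingers slightly and went straight up.

My last checks showed:
- **Lid:** the wrist camera read 1.236 rad twice, 0.6 s apart, so it is not drifting. The side camera read 1.19 rad, a 0.04 rad disagreement, but both are above the 1.1 limit.
- **Wide latch:** the roll lies out to the front at about x -171, z 98 mm in the case's frame, which matches fully open. I measured it there before lifting the lid too.
- **Narrow latch:** the roll has not moved from where it was at the start, about (0.489, 0.147, 0.143) m.
- **Robot:** the fingertips are about 50 mm above the lid's top edge, and the contact force is about 0.5 N, no more than the sensor's noise.

No check failed. The highest force I read was about 24 N, during the lift.

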